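Pour the binder clips out of the tilting supply carousel

TASK

Turn the supply carousel by its centre knob until the compartment with the two binder clips stands at the spout, then tip the pan forward by its rear handle so that both clips slide down the spout into the tray. Lower the pan gently back until it lies level on its rest again; the other supplies stay in the carousel, and the stapler, the mug and the calculator stay where they are.

Things in the scene. Friction and masses are not known exactly. Their poses are not given: they have to be found in the camera images.
- stand: Fixed steel stand of the supply carousel, base plate 210 x 250 x 12 mm. Origin on the desk below the wheel's axis (pan level); z up, y level towards the spout, -y to the rear handle. The tip hinge is a level axis along the stand's x, 105 mm in front (+y) of the origin, 85 mm above the desk. The pan's radius is 134 mm; the spout reaches 172 mm in front, the handle 186 mm behind.
- carousel (a joint): Angle of the white wheel (252 mm across) in the grey pan, rad, positive anticlockwise from above. Turns from -3.6 to 3.6, stays where left (friction 0.1 Nm); a compartment is centred on the spout at every multiple of 1.571. Cross walls 44 mm high make four open-topped 90 degree compartments, floor 111 mm above the desk; the pan's wall closes their rim except at the spout, 66 degrees wide.
- cradle (a joint): Tip angle of the grey pan (with wheel, spout and handle) about the stand's hinge, rad. 0 = level on its rest; grows as the rear handle is lifted and the spout goes down; stop at 0.92. It falls back by its own weight when let go, so hold it; lifting at the handle takes about 5 N. The contents begin to slide between 0.45 and 0.7 rad.
- knob (a point): Grip point of the black bar knob on top of the wheel, on its axis, 179 mm above the desk when level. The bar is 64 mm long along this point's x, 16 mm thick along its y, from 155 to 197 mm above the desk; the compartment walls below it end at 155 mm, the pan's wall at 153 mm. Turns with the wheel; at wheel angle 0 the bar lies along the stand's x.
- mouth (a point): Point on the pan 85 mm from the wheel's axis towards the spout, at the height of the wheel's floor: the middle of whichever compartment stands centred on the spout.
- tip_handle (a point): Middle of the rear tip handle: level round steel bar 12 mm thick, 110 mm long, parallel to the stand's x, 180 mm behind (-y) the wheel's axis, bar centre 46 mm off the pan's wall, 129 mm above the desk when level; an arm at each end joins it to the pan. 287 mm from the tip hinge, about 340 mm above the desk at full tip. The bar may turn between the fingers as the pan tips.
- clip1: Black steel binder clip with folded wire arms, 34 mm wide, about 60 mm long over the arms, 35 mm high, triangular side view, lying on one cheek; origin on its underside near the middle. Starts beside clip2 in one of the three compartments that are not at the spout, 80 mm from the wheel's axis.
- clip2: The second, equal binder clip, beside clip1 (middles 36 mm apart).
- tape1: Roll of brown tape, 64 mm across, 18 mm thick, lying flat; origin centre of its underside. Starts in the compartment at the spout.
- tape2: The second tape roll, lying on top of tape1.
- eraser1: White block eraser in a blue card sleeve, 62 x 25 x 14 mm; origin centre of its underside.
- eraser2: The second eraser, in the same compartment as eraser1.
- staples1: Plain card box of staples with a paper band, 60 x 34 x 21 mm; origin centre of its underside.
- staples2: The second staple box, in the same compartment as staples1.
- tray: Loose dark steel desk tray below the spout, 280 x 190 x 40 mm outside, walls 4 mm; origin centre of its underside, x along the 280 mm side. It already stands where the clips will land.
- stapler: Black desk stapler, 150 mm long, 54 mm high, bystander; origin centre of its underside.
- mug: White mug, 82 mm across, 95 mm high, bystander; origin centre of its underside.
- calculator: Grey desk calculator, 150 x 105 x 22 mm, bystander; origin centre of its underside.

How it is judged (in metres and radians):
On the way, in this order (a step that is already met when the one before it is completed fails the run):
1. the compartment with the binder clips stands at the spout: both clips within 50 mm of the mouth point, the pan level (under 0.08 rad) (distance between each of clip1, clip2 and mouth below 0.05 m and value of joint cradle below 0.08 rad), for 0.2 s.
2. the pan is tipped more than 0.4 rad (value of joint cradle above 0.4 rad), for 0.1 s.
At the end, for the whole second after the job is handed in: Both binder clips lie at rest inside the tray (within its 280 x 190 mm outline, origins less than 45 mm above its underside); tape rolls, erasers and staple boxes are all still in the carousel (origins within 150 mm of the knob's grip point); the pan is back level (tip angle under 0.04 rad) (x of clip1 in the frame of tray between -0.14 and 0.14 m and y of clip1 in the frame of tray between -0.095 and 0.095 m and z of each of clip1, clip2 in the frame of tray below 0.045 m and linear speed of each of clip1, clip2 below 0.03 m/s and x of clip2 in the frame of tray between -0.14 and 0.14 m and y of clip2 in the frame of tray between -0.095 and 0.095 m and distance between each of tape1, tape2, eraser1, eraser2, staples1, staples2 and knob below 0.15 m and value of joint cradle below 0.04 rad); the robot touches nothing.
It fails at once if a tape roll, eraser or staple box leaves the carousel (more than 150 mm from the knob's grip point) (not (distance between tape1 and knob below 0.15 m) or not (distance between tape2 and knob below 0.15 m) or not (distance between eraser1 and knob below 0.15 m) or not (distance between eraser2 and knob below 0.15 m) or not (distance between staples1 and knob below 0.15 m) or not (distance between staples2 and knob below 0.15 m)).
It fails at once if the pan is let fall back (faster than 2.5 rad/s) (velocity of joint cradle below -2.5 rad/s).
It fails at once if the stapler, the mug or the calculator is moved more than 30 mm (distance of any of stapler, mug, calculator from where it was at the start of the episode above 0.03 m).
It also fails if it takes over 69 s, if anything falls off the work surface, if the arm or the gripper's body presses on something with over 40 N, if the wrist force passes 120 N, or if a joint passes its speed limit or range.

ROBOT

A 7-joint arm with a two-finger parallel gripper is mounted at the origin on the work surface. World frame = base frame: x ahead of the robot, y to its left, z up, the work surface at z = 0. Lengths are in mm, angles in degrees, forces in N, time in s.
With the tool pointing down it reaches from about 400 to 875 mm from the base axis. Payload 6.5 kg.
Tool frame: the origin (TCP) lies midway between the tips of the shut fingers; the grasp point (between the pads) lies 19 mm behind it; x points along the fingers, z is the direction in which the jaws open and shut, and the axes are right-handed (so a half turn about x gives the same grasp; the last joint's range is limited). The gripper opens to 85 mm and grips with 20 to 120 N. Pads are 22 mm wide; open, the fingers measure 114 mm over their backs; the gripper's body (76 mm by 85 mm) begins 54 mm behind the grasp point. The pads swing forward as they close: fully open they stand 13 mm farther back than shut.
Start: joints at [-79.022, 30.733, -0.252, 88.115, 0.149, 61.152, -4.079], TCP at [165.716, 628.513, 231.29] pointing down, gripper open.
Joint ranges: [-154.64, 154.64], [-21.42, 123.67], [-72.66, 72.17], [13.99, 137.28], [-74.86, 254.86], [10.95, 109.41], [-158.01, 158.01]. Speed limits (degrees/s): [136.94, 136.94, 180, 180, 180, 180, 180].

INTERFACE

Orientations are given as a 3x3 rotation matrix whose columns are the frame's x, y, z axes.
In Python, from bench import robot gives the robot as it stands.
- The arm moves only by the tool jog_arm, never from a script. Its argument "plan" is one flat list of numbers, 7 for each row, row after row: the closure, from 0 (fully open) to 1 (shut), then the shift along the world's x, y, z in units of 50 mm (1.0 is 50 mm), then the turn, a rotation vector about the world's x, y, z in units of 5 degrees (1.0 is 5 degrees). In form: [claw, dx, dy, dz, ax, ay, az, claw, dx, dy, dz, ax, ay, az, ...]. A call has 1 to 8 rows; each row shifts and turns the commanded pose from where the row before left it; what a row does not reach is not made up. A row lasts 1/10 s, in which the tool goes at most 50 mm and 8.59 degrees, less where a joint would pass 70% of its speed; a pose out of reach is approached as far as the arm can. A call is refused whole if a number of a shift passes 1 or a number of a turn 1, either way. A call with a gripper value outside its range is refused whole. The fingers move at their own pace and stop on an object; "grip_force" is the grip in N (left out, the last holds). Time passes only in rows, so rows that do not move let the fingers close. It gives the time, the measured TCP pose, the force and the opening at its end, in the units of the state.
- robot.sense(): the state, without advancing time (a new reading comes with each control period).
- robot.camera(name): name is "scene" or "top" or "wrist"; returns a dict with "image" (400x640x3 uint8, blue, green, red), "fx", "fy", "cx", "cy" (pixels), "dist" ([k1, k2, p1, p2, k3] as OpenCV has them; the pictures are not rectified), "R" (3x3) and "t" (3): a world point X has camera coordinates R X + t. Camera axes: x right, y down, z forward; pixel columns grow to the right and rows downward; lengths in mm; the calibration is good to about 2 mm. A picture is of the moment at which its call begins. There is no depth.
- robot.hand_in(): hands the job in, once; it reports no verdict.
The state is a dict: "time_s": time; "joints": joint angles; "joint_velocities": joint speeds; "effort": joint torques, N m; "eef_pos": TCP position; "eef_rot": TCP orientation; "contact_force": force on the tool from outside, world axes, zero at the start; "wrist_torque": the same for the moment, N m; "gripper_width": opening from 0.0 (shut) to 1.0 (fully open).
Only numpy, scipy, OpenCV 4.12 (cv2) and the standard library are available. Lean on these libraries where they do the work, as an engineer would, in place of code of your own. Each camera call takes 0.05 s, during which the arm holds its last target. There are 200 camera calls.

## Working session

There is one attempt and no reset: what is moved stays moved. The work goes in short steps, Python scripts to look and compute and a tool call to move; the robot and the scene stay as the last step left them, time stands still between calls to the robot, and variables do not carry over. Pictures are saved under pics/ and viewed, about 8 in all and at most 12, crops included, and the job is handed in when it is done.

Besides the shell and the picture viewer there is one more tool, called after "Emit:" as name(argument=value, ...), one argument or row to a line, values as JSON. jog_arm: Moves the arm, as the interface text tells. Its arguments: {"type":"object","properties":{"plan":{"type":"array"},"grip_force":{"type":"number"}},"required":["plan"]}

```bash
mkdir -p pics; ls; python3 - <<'E'
from bench import robot
import cv2,numpy as np
s=robot.sense();print(s)
for n in("scene","top"):
    c=robot.camera(n);cv2.imwrite(f"pics/{n}0.png",c["image"]);print(n,{k:np.round(v,3).tolist() for k,v in c.items() if k!="image"})
    np.savez(f"{n}0.npz",**c)
E
```

```text
pics
{'time_s': 0.0, 'joints': array([-79.02159939,  30.77952002,  -0.25427271,  88.16876063,
         0.14940146,  61.15017349,  -4.07674579]), 'joint_velocities': array([ 0.02439924,  0.14263014, -0.01109746, -0.07397865, -0.01589349,
        0.05734639,  0.01801959]), 'effort': array([-7.68782627e-06, -5.83414042e+01,  1.04862224e+00, -2.59100157e+01,
        1.23981488e-02,  9.66268155e-03,  9.83484227e-07]), 'eef_pos': array([165.58970668, 627.92572901, 230.40338598]), 'eef_rot': array([[-3.07059779e-04, -9.66982041e-01,  2.54844340e-01],
       [-1.68487428e-03,  2.54844491e-01,  9.66980582e-01],
       [-9.99998533e-01, -1.32459831e-04, -1.70749567e-03]]), 'contact_force': array([ 0.01174741, -0.05620871,  0.07829416]), 'wrist_torque': array([ 0.01148412, -0.03050484, -0.0438154 ]), 'gripper_width': 1.0035413333422323}
scene {'fx': 400.294, 'fy': 400.294, 'cx': 317.174, 'cy': 197.484, 'dist': [-0.093, 0.0, 0.0, 0.0, 0.0], 'R': [[-0.058, 0.998, -0.012], [0.823, 0.041, -0.566], [-0.565, -0.042, -0.824]], 't': [40.33, -317.576, 1626.593]}
top {'fx': 412.532, 'fy': 412.532, 'cx': 315.263, 'cy': 204.853, 'dist': [-0.001, 0.0, 0.0, 0.0, 0.0], 'R': [[-0.018, -0.999, -0.029], [-0.984, 0.023, -0.176], [0.177, 0.026, -0.984]], 't': [2.75, 509.213, 1183.869]}
```

View pics/scene0.png

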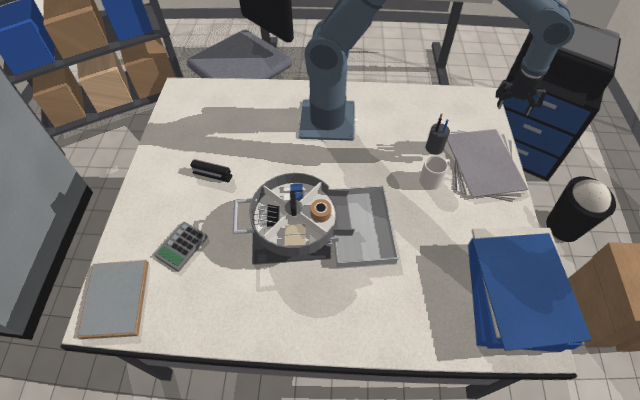

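View pics/top0.png

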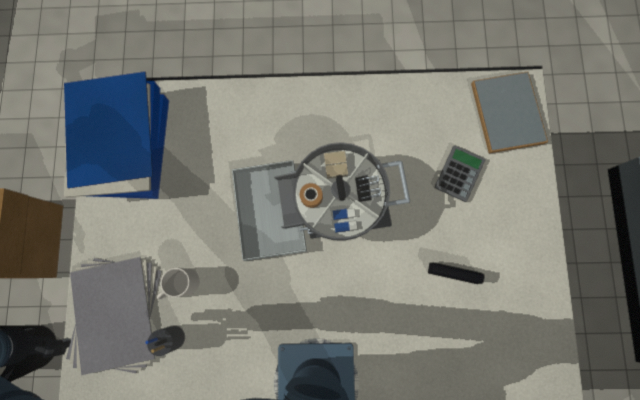

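The scene view shows the carousel at about (295,212), with the tapes facing the spout and tray on the right (+y). The clips are on the handle side (-y), so half a turn is needed. The top view agrees, with the knob near (342,187) and the handle near (400,183).

```bash
cat > h.py <<'E'
import numpy as np,cv2
def K(c): return np.array([[float(c["fx"]),0,float(c["cx"])],[0,float(c["fy"]),float(c["cy"])],[0,0,1]])
def ray(c,uv,z):
    p=cv2.undistortPoints(np.array(uv,float).reshape(-1,1,2),K(c),np.array(c["dist"],float)).reshape(-1,2)
    d=np.c_[p,np.ones(len(p))]@c["R"]; o=-np.array(c["R"]).T@c["t"]
    return o+d*((z-o[2])/d[:,2])[:,None]
def proj(c,X):
    return cv2.projectPoints(np.array(X,float).reshape(-1,1,3),cv2.Rodrigues(np.array(c["R"]))[0],np.array(c["t"],float),K(c),np.array(c["dist"],float))[0].reshape(-1,2)
E
python3 - <<'E'
import numpy as np,cv2
from h import *
a=np.load("top0.npz");im=a["image"]
A=cv2.resize(im[130:260,225:425],None,fx=4,fy=4,interpolation=cv2.INTER_CUBIC);cv2.imwrite("pics/topc.png",A)
b=np.load("scene0.npz");B=cv2.resize(b["image"][160:280,225:405],None,fx=4,fy=4,interpolation=cv2.INTER_CUBIC);cv2.imwrite("pics/scc.png",B)
print(ray(a,[[342,187]],197),ray(a,[[400,183]],129))
E
```

```text
[[527.84145026 -82.45073707 197.        ]] [[ 550.4935695 -246.6537159  129.       ]]
```

View pics/topc.png

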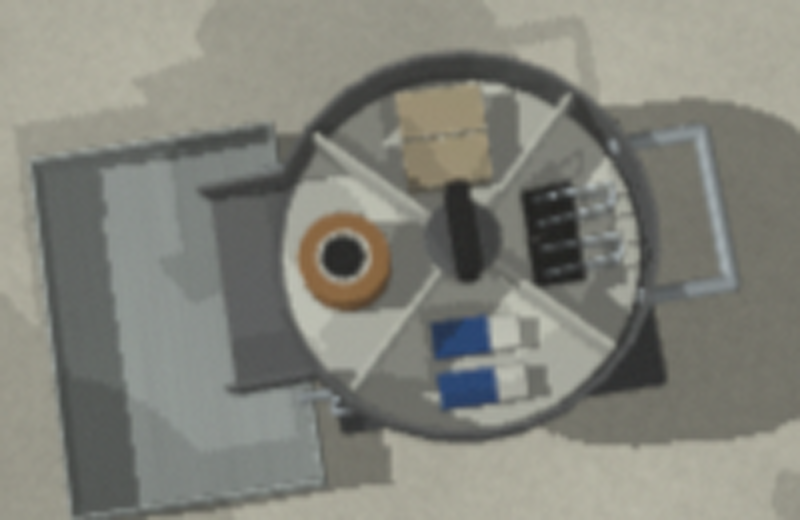

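View pics/scc.png

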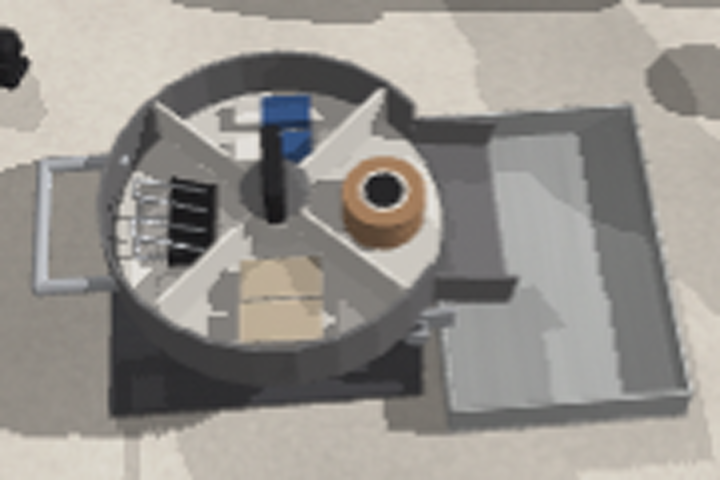

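Crops: in topc the knob bar runs from (457,183) to (470,280), and the handle bar from (705,128) to (735,288). In scc the handle runs from (42,160) to (40,290). The clips are at the rear and the tapes at the spout.

```bash
python3 - <<'E'
import numpy as np,cv2
from h import *
a=np.load("top0.npz");b=np.load("scene0.npz")
T=lambda l:np.array(l)/4+[225-.375,130-.375]
S=lambda l:np.array(l)/4+[225-.375,160-.375]
k=ray(a,T([[457,186],[470,277]]),197);h=ray(a,T([[704,130],[735,286]]),129);hs=ray(b,S([[44,162],[40,288]]),129)
for n,p in(("knob",k),("handle",h),("handle sc",hs)):
    d=p[0]-p[1];print(n,p.mean(0).round(1),np.linalg.norm(d).round(1),np.degrees(np.arctan2(d[1],d[0])).round(1))
# pan rim: outer at z153: extremes in topc
e=ray(a,T([[460,52],[285,250],[655,250],[470,438]]),153);print(e.round(1))
# knob in scene: top far end and near end
print(ray(b,S([[270,127],[275,190]]),197).round(1))
# wall tips z155
print(ray(a,T([[318,137],[570,98],[612,346],[358,386]]),155).round(1))
# tray corners z40
print(ray(a,T([[35,160],[272,127],[322,485],[78,515]]),40).round(1))
E
```

```text
knob [526.8 -78.5 197. ] 61.6 6.3
handle [ 554.6 -259.2  129. ] 112.8 7.8
handle sc [ 554.2 -257.9  129. ] 113.8 -171.6
[[ 664.2  -81.3  153. ]
 [ 526.4   42.   153. ]
 [ 520.4 -209.5  153. ]
 [ 395.3  -80.4  153. ]]
[[503.6 -83.1 197. ]
 [558.8 -74.3 197. ]]
[[ 605.1   18.3  155. ]
 [ 628.4 -156.1  155. ]
 [ 454.9 -177.3  155. ]
 [ 431.5   -6.4  155. ]]
[[625.2 241.1  40. ]
 [646.6  59.4  40. ]
 [373.5  24.8  40. ]
 [355.1 204.5  40. ]]
```

Emit:
jog_arm(
  plan=[0,0.3,-0.59,0,0,0,0.19,0,0.3,-0.59,0,0,0,0.19,0,0.3,-0.59,0,0,0,0.19,0,0.3,-0.59,0,0,0,0.19,0,0.3,-0.59,0,0,0,0.19,0,0.3,-0.59,0,0,0,0.19,0,0.3,-0.59,0,0,0,0.19,0,0.3,-0.59,0,0,0,0.19],
  grip_force=40,
)

```text
time_s: 0.9
eef_pos: [286.1, 391.0, 231.0]
eef_rot: [[-0.0, -0.992, 0.124], [-0.0, 0.124, 0.992], [-1.0, 0.0, -0.001]]
contact_force: [0.5, 0.3, 0.0]
gripper_width: 1.0
```

Emit:
jog_arm(
  plan=[0,0.3,-0.59,0,0,0,0.19,0,0.3,-0.59,0,0,0,0.19,0,0.3,-0.59,0,0,0,0.19,0,0.3,-0.59,0,0,0,0.19,0,0.3,-0.59,0,0,0,0.19,0,0.3,-0.59,0,0,0,0.19,0,0.3,-0.59,0,0,0,0.19,0,0.3,-0.59,0,0,0,0.19],
)

```text
time_s: 1.7
eef_pos: [405.9, 155.1, 231.2]
eef_rot: [[-0.0, -1.0, -0.008], [-0.0, -0.008, 1.0], [-1.0, 0.0, -0.0]]
contact_force: [0.9, 0.5, 1.4]
gripper_width: 0.998
```

Emit:
jog_arm(
  plan=[0,0.3,-0.59,0,0,0,0.19,0,0.3,-0.59,0,0,0,0.19,0,0.3,-0.59,0,0,0,0.19,0,0.3,-0.59,0,0,0,0.19,0,0.3,-0.59,0,0,0,0.19,0,0.3,-0.59,0,0,0,0.19,0,0.3,-0.59,0,0,0,0.19,0,0.3,-0.59,0,0,0,0.19],
)

```text
time_s: 2.5
eef_pos: [525.9, -80.7, 231.0]
eef_rot: [[-0.001, -0.99, -0.14], [0.0, -0.14, 0.99], [-1.0, 0.001, 0.0]]
contact_force: [0.6, -0.0, 1.4]
gripper_width: 1.0
```

Emit:
jog_arm(
  plan=[0,0.06,0.02,-0.26,0,0,0,0,0,0,-0.26,0,0,0,0,0,0,-0.26,0,0,0,0,0,0,-0.26,0,0,0,0,0,0,-0.26,0,0,0,0.5,0,0,0,0,0,0,0.8,0,0,0,0,0,0,1,0,0,0,0,0,0],
  grip_force=30,
)

```text
time_s: 3.3
eef_pos: [529.2, -78.5, 166.8]
eef_rot: [[0.001, -0.99, -0.14], [-0.0, -0.14, 0.99], [-1.0, -0.001, -0.0]]
contact_force: [-0.1, -0.1, 0.3]
gripper_width: 0.516
```

Emit:
jog_arm(
  plan=[1,0,0,0,0,0,0,1,0,0,0,0,0,0,1,0,0,0,0,0,0],
)

```text
time_s: 3.6
eef_pos: [529.4, -79.8, 167.0]
eef_rot: [[0.002, -0.99, -0.139], [-0.001, -0.139, 0.99], [-1.0, -0.002, -0.002]]
contact_force: [0.7, -4.0, 3.2]
gripper_width: 0.183
```

Emit:
jog_arm(
  plan=[1,0,0,0,0,0,-0.4,1,0,0,0,0,0,-0.8,1,0,0,0,0,0,-1,1,0,0,0,0,0,-1,1,0,0,0,0,0,-1,1,0,0,0,0,0,-1,1,0,0,0,0,0,-1,1,0,0,0,0,0,-1],
)

```text
time_s: 4.4
eef_pos: [529.6, -78.3, 167.0]
eef_rot: [[0.002, -0.882, 0.472], [0.0, 0.472, 0.882], [-1.0, -0.002, 0.001]]
contact_force: [-0.3, -0.3, 2.7]
gripper_width: 0.182
```

```bash
python3 - <<'E'
from bench import robot
s=robot.sense();print(s["joints"].round(1),s["wrist_torque"].round(2),s["contact_force"].round(1),s["gripper_width"])
E
```

```text
[-16.9  26.1  26.4 110.1 -15.5  47.1  79.6] [-0.17 -0.1   0.06] [-0.3 -0.3  2.7] 0.18181845913453912
```

Turning freely with small forces, so I'll continue.

Emit:
jog_arm(
  plan=[1,0,0,0,0,0,-1,1,0,0,0,0,0,-1,1,0,0,0,0,0,-1,1,0,0,0,0,0,-1,1,0,0,0,0,0,-1,1,0,0,0,0,0,-1,1,0,0,0,0,0,-1,1,0,0,0,0,0,-1],
)

```text
time_s: 5.2
eef_pos: [530.9, -77.2, 167.0]
eef_rot: [[0.004, -0.374, 0.928], [0.001, 0.928, 0.374], [-1.0, -0.001, 0.004]]
contact_force: [5.4, 2.0, -0.3]
gripper_width: 0.183
```

Emit:
jog_arm(
  plan=[1,0,0,0,0,0,-1,1,0,0,0,0,0,-1,1,0,0,0,0,0,-1,1,0,0,0,0,0,-1,1,0,0,0,0,0,-1,1,0,0,0,0,0,-1,1,0,0,0,0,0,-1,1,0,0,0,0,0,-1],
)

```text
time_s: 6.0
eef_pos: [532.5, -77.2, 167.1]
eef_rot: [[0.007, 0.309, 0.951], [-0.0, 0.951, -0.309], [-1.0, 0.002, 0.007]]
contact_force: [12.7, 0.9, -6.9]
gripper_width: 0.178
```

Emit:
jog_arm(
  plan=[1,0,0,0,0,0,-1,1,0,0,0,0,0,-1,1,0,0,0,0,0,-1,1,0,0,0,0,0,-1,1,0,0,0,0,0,-1,1,0,0,0,0,0,-1,1,0,0,0,0,0,-1,1,0,0,0,0,0,-1],
)

```text
time_s: 6.8
eef_pos: [533.9, -78.0, 167.4]
eef_rot: [[0.01, 0.848, 0.529], [-0.002, 0.53, -0.848], [-1.0, 0.007, 0.007]]
contact_force: [14.6, -2.0, -7.3]
gripper_width: 0.179
```

Emit:
jog_arm(
  plan=[1,0,0,0,0,0,-1,1,0,0,0,0,0,-1,1,0,0,0,0,0,-1,1,0,0,0,0,0,-1,1,0,0,0,0,0,-0.6,1,0,0,0,0,0,-0.2,1,0,0,0,0,0,0,1,0,0,0,0,0,0],
)

```text
time_s: 7.6
eef_pos: [534.2, -78.8, 167.6]
eef_rot: [[0.01, 0.99, 0.141], [-0.003, 0.141, -0.99], [-1.0, 0.01, 0.005]]
contact_force: [15.4, -3.4, -6.5]
gripper_width: 0.18
```

```bash
python3 - <<'E'
from bench import robot
import cv2,numpy as np
s=robot.sense();print(s["joints"].round(1),s["wrist_torque"].round(2),np.degrees(np.arctan2(s["eef_rot"][1,2],s["eef_rot"][0,2])))
c=robot.camera("top");im=c["image"];cv2.imwrite("pics/top1.png",cv2.resize(im[130:260,225:425],None,fx=4,fy=4,interpolation=cv2.INTER_CUBIC))
c=robot.camera("scene");np.savez("scene1.npz",**c);cv2.imwrite("pics/sc1.png",cv2.resize(c["image"][160:280,225:405],None,fx=4,fy=4,interpolation=cv2.INTER_CUBIC))
E
```

```text
[-40.5  39.7  62.7 111.  -43.1  56.1 -39.1] [-0.88 -2.63 -0.1 ] -81.87541496318661
```

View pics/sc1.png

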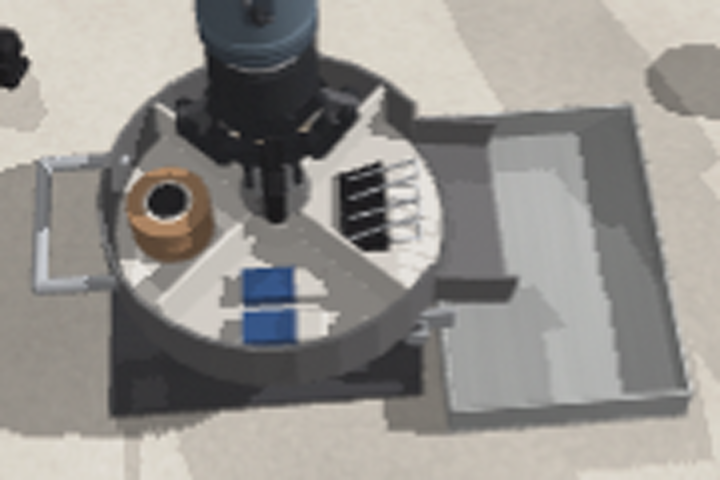

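The clips now stand at the spout at about (365,205), centred between the spout cheeks. The tapes are at the rear. Release and lift.

Emit:
jog_arm(
  plan=[0,0,0,0,0,0,0,0,0,0,0,0,0,0,0,0,0,0,0,0,0,0,0,0,0,0,0,0,0,0,0,0.4,0,0,0,0,0,0,0.6,0,0,0,0.5,0,0,0.6,0,0,0,0.55,0,0,0,0,0,0],
)

```text
time_s: 8.5
eef_pos: [530.5, -79.5, 249.6]
eef_rot: [[0.005, 0.99, 0.139], [-0.0, 0.139, -0.99], [-1.0, 0.005, 0.001]]
contact_force: [0.6, 0.1, -0.6]
gripper_width: 0.691
```

```bash
python3 - <<'E'
from bench import robot
import cv2,numpy as np
from h import *
s=robot.sense();print(s["joints"].round(1),s["eef_pos"],s["contact_force"].round(1),s["gripper_width"])
c=robot.camera("top");im=c["image"];A=im[130:260,225:425]
cv2.imwrite("pics/top2.png",cv2.resize(A,None,fx=4,fy=4,interpolation=cv2.INTER_CUBIC))
E
```

```text
[-44.9  33.5  68.8 107.1 -35.1  63.9 -44.8] [530.45423512 -79.45060199 249.57451406] [ 0.6  0.1 -0.6] 0.6910455563571368
```

Emit:
jog_arm(
  plan=[0.55,0.04,-0.4,0,0,0,0,0.55,0.04,-0.4,0,0,0,0],
)

```text
time_s: 8.75
eef_pos: [532.2, -117.8, 245.1]
eef_rot: [[-0.002, 0.99, 0.142], [0.001, 0.142, -0.99], [-1.0, -0.002, -0.001]]
contact_force: [0.7, -0.6, -0.3]
gripper_width: 0.452
```

```bash
python3 - <<'E'
from bench import robot
s=robot.sense();print(s["joints"].round(1),s["eef_pos"],s["gripper_width"])
E
```

```text
[-39.1  34.5  67.2 105.8 -35.4  64.3 -40.9] [ 532.22087686 -117.79945838  245.06980746] 0.4520068179629294
```

View pics/top2.png

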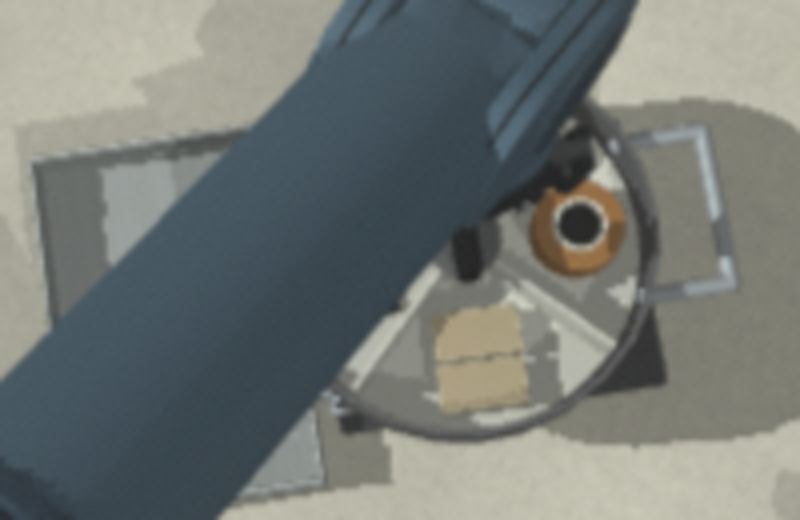

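The tapes are now at the rear (580,225), the staples at (480,360), and the knob bar is back along its first line, so the half turn held. j3 is near its limit, so I'll unwind the wrist (+180°) while moving above the handle.

Emit:
jog_arm(
  plan=[0.55,0.02,-0.118,0,0,0,1,0.55,0.02,-0.118,0,0,0,1,0.55,0.02,-0.118,0,0,0,1,0.55,0.02,-0.118,0,0,0,1,0.55,0.02,-0.118,0,0,0,1,0.55,0.02,-0.118,0,0,0,1,0.55,0.02,-0.118,0,0,0,1,0.55,0.02,-0.118,0,0,0,1],
)

```text
time_s: 9.55
eef_pos: [539.9, -165.4, 244.9]
eef_rot: [[-0.002, 0.666, 0.746], [0.001, 0.746, -0.666], [-1.0, -0.001, -0.002]]
contact_force: [-0.5, 0.8, -0.4]
gripper_width: 0.448
```

Emit:
jog_arm(
  plan=[0.55,0.02,-0.118,0,0,0,1,0.55,0.02,-0.118,0,0,0,1,0.55,0.02,-0.118,0,0,0,1,0.55,0.02,-0.118,0,0,0,1,0.55,0.02,-0.118,0,0,0,1,0.55,0.02,-0.118,0,0,0,1,0.55,0.02,-0.118,0,0,0,1,0.55,0.02,-0.118,0,0,0,1],
)

```text
time_s: 10.35
eef_pos: [548.0, -212.5, 244.8]
eef_rot: [[-0.002, 0.031, 1.0], [0.001, 1.0, -0.031], [-1.0, 0.001, -0.002]]
contact_force: [0.5, -0.5, 0.8]
gripper_width: 0.448
```

Emit:
jog_arm(
  plan=[0.55,0.02,-0.118,0,0,0,1,0.55,0.02,-0.118,0,0,0,1,0.55,0.02,-0.118,0,0,0,1,0.55,0.02,-0.118,0,0,0,1,0.55,0.02,-0.118,0,0,0,1,0.55,0.02,-0.118,0,0,0,1,0.55,0.02,-0.118,0,0,0,1,0.55,0.02,-0.118,0,0,0,1],
)

```text
time_s: 11.15
eef_pos: [555.9, -259.6, 244.6]
eef_rot: [[-0.002, -0.619, 0.785], [0.002, 0.785, 0.619], [-1.0, 0.003, -0.001]]
contact_force: [0.4, 0.0, -0.1]
gripper_width: 0.449
```

```bash
python3 - <<'E'
from bench import robot
s=robot.sense();print(s["joints"].round(1),s["eef_pos"],s["gripper_width"])
E
```

```text
[ -3.   29.5  33.8  94.6 -18.2  61.7  74.4] [ 555.94194902 -259.5960184   244.6494935 ] 0.449204985844782
```

Emit:
jog_arm(
  plan=[0.55,0,0,0,0,0,1,0.55,0,0,0,0,0,1,0.55,0,0,0,0,0,1,0.55,0,0,0,0,0,1,0.55,0,0,0,0,0,1,0.55,0,0,0,0,0,1,0.55,0,0,-0.1,0,0,1,0.55,0,0,-0.1,0,0,1],
)

```text
time_s: 11.95
eef_pos: [556.0, -259.4, 234.7]
eef_rot: [[-0.002, -0.979, 0.204], [0.002, 0.204, 0.979], [-1.0, 0.002, 0.001]]
contact_force: [0.9, 0.8, -1.0]
gripper_width: 0.451
```

Emit:
jog_arm(
  plan=[0.55,-0.01,0.01,-0.1,0,0,1,0.55,-0.01,0.01,-0.1,0,0,1,0.55,0,0,-0.1,0,0,1,0.55,0,0,-0.1,0,0,1,0.55,0,0,-0.3,0,0,0,0.55,0,0,-0.3,0,0,0,0.55,0,0,-0.2,0,0,0,0.55,0,0,0,0,0,0],
)

```text
time_s: 12.75
eef_pos: [554.3, -258.3, 173.8]
eef_rot: [[-0.004, -0.99, -0.139], [0.002, -0.139, 0.99], [-1.0, 0.004, 0.002]]
contact_force: [-0.1, 0.6, -0.2]
gripper_width: 0.447
```

```bash
python3 - <<'E'
from bench import robot
import cv2,numpy as np
s=robot.sense();print(s["joints"].round(1),s["eef_pos"],s["gripper_width"])
c=robot.camera("scene");cv2.imwrite("pics/sc2.png",cv2.resize(c["image"][130:270,190:370],None,fx=4,fy=4,interpolation=cv2.INTER_CUBIC))
E
```

```text
[  7.6  31.7  18.4  97.7 -12.   52.7 128.7] [ 554.29282871 -258.28574192  173.75046493] 0.44666117814359724
```

View pics/sc2.png

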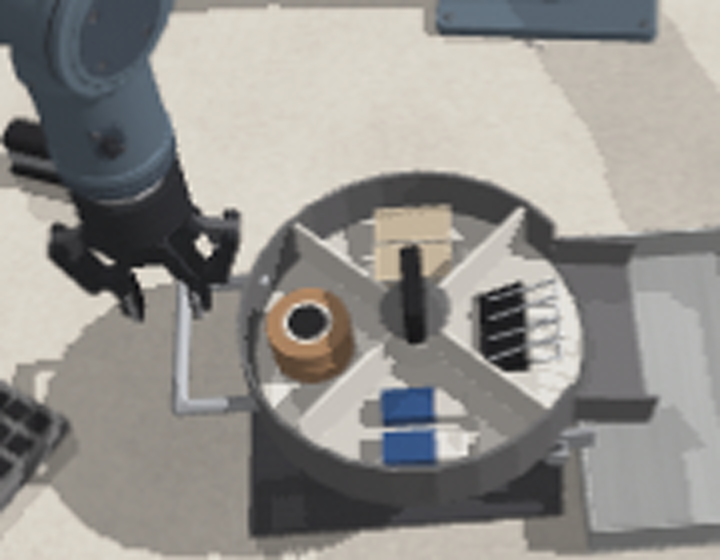

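The fingers are above the handle, with tips at (135,310) and (198,305) either side of the bar line at (183,340). The wheel is unchanged. Descend and grip.

Emit:
jog_arm(
  plan=[0.55,0,0,-0.31,0,0,0,0.55,0,0,-0.31,0,0,0,0.55,0,0,-0.31,0,0,0,0.55,0,0,-0.31,0,0,0,0.55,0,0,0,0,0,0,1,0,0,0,0,0,0,1,0,0,0,0,0,0,1,0,0,0,0,0,0],
  grip_force=50,
)

```text
time_s: 13.6
eef_pos: [555.9, -258.0, 114.8]
eef_rot: [[0.0, -0.99, -0.14], [0.002, -0.14, 0.99], [-1.0, -0.0, 0.002]]
contact_force: [-2.2, 3.8, 2.4]
gripper_width: 0.116
```

```bash
python3 - <<'E'
from bench import robot
import numpy as np
s=robot.sense();print(s["joints"].round(1),s["eef_pos"],s["gripper_width"],s["contact_force"],s["wrist_torque"])
# tip increments in pan coords (back->forward, up)
p0=np.radians(8.8);f=np.array([-.139,.99])
prev=None
for t in np.arange(0,.93,.05):
    q=np.array([-287*np.cos(t+p0),287*np.sin(t+p0)])
    if prev is not None:
        d=q-prev;print(round(t,2),(np.r_[f*d[0],d[1]]/50).round(3))
    prev=q
E
```

```text
[  8.7  36.2  16.8  99.6 -13.8  46.2 130.1] [ 555.87170184 -257.98975967  114.81281478] 0.11574973614352374 [-2.2196891   3.83697125  2.35433605] [ 0.84456586  0.3044821  -0.04026697]
0.05 [-0.007  0.05   0.282]
0.1 [-0.009  0.064  0.28 ]
0.15 [-0.011  0.078  0.276]
0.2 [-0.013  0.092  0.272]
0.25 [-0.015  0.105  0.267]
0.3 [-0.017  0.118  0.261]
0.35 [-0.018  0.131  0.255]
0.4 [-0.02   0.143  0.248]
0.45 [-0.022  0.155  0.24 ]
0.5 [-0.023  0.167  0.232]
0.55 [-0.025  0.178  0.223]
0.6 [-0.027  0.189  0.214]
0.65 [-0.028  0.2    0.204]
0.7 [-0.029  0.209  0.194]
0.75 [-0.031  0.219  0.183]
0.8 [-0.032  0.228  0.172]
0.85 [-0.033  0.236  0.16 ]
0.9 [-0.034  0.243  0.148]
```

Emit:
jog_arm(
  plan=[1,0,0.05,0.28,0,0,0,1,-0.01,0.06,0.28,0,0,0,1,-0.01,0.08,0.28,0,0,0,1,-0.01,0.09,0.27,0,0,0,1,-0.02,0.11,0.27,0,0,0,1,-0.02,0.12,0.26,0,0,0,1,-0.02,0.13,0.26,0,0,0,1,-0.02,0.14,0.25,0,0,0],
)

```text
time_s: 14.4
eef_pos: [550.5, -219.6, 223.1]
eef_rot: [[0.001, -0.99, -0.14], [-0.0, -0.14, 0.99], [-1.0, -0.001, -0.001]]
contact_force: [2.8, 4.3, -7.1]
gripper_width: 0.113
```

```bash
python3 - <<'E'
from bench import robot
import cv2
s=robot.sense();print(s["joints"].round(1),s["wrist_torque"],s["gripper_width"])
c=robot.camera("scene");cv2.imwrite("pics/sc3.png",cv2.resize(c["image"][130:270,210:400],None,fx=4,fy=4,interpolation=cv2.INTER_CUBIC))
E
```

```text
[  3.1  26.4  19.3  98.6 -10.1  56.6 124.1] [ 0.69503208 -0.66584198 -0.06497739] 0.11271414161555436
```

View pics/sc3.png

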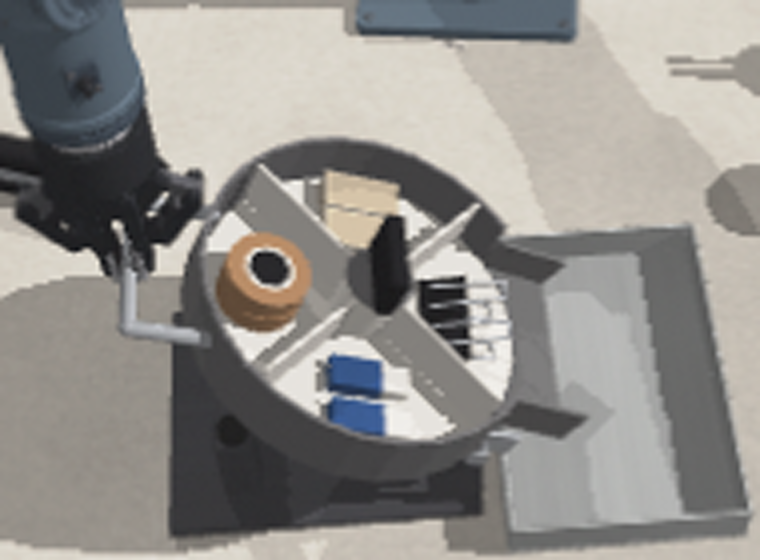

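The pan is tipped about 0.4 rad with the bar held. The clips at (445,320) are still in place, and the tapes, erasers and staples are contained. Tip further.

Emit:
jog_arm(
  plan=[1,-0.02,0.155,0.24,0,0,0,1,-0.02,0.165,0.23,0,0,0,1,-0.025,0.18,0.22,0,0,0,1,-0.025,0.19,0.215,0,0,0,1,-0.03,0.2,0.205,0,0,0,1,-0.03,0.21,0.195,0,0,0,1,-0.03,0.22,0.185,0,0,0,1,0,0,0,0,0,0],
)

```text
time_s: 15.25
eef_pos: [541.8, -154.9, 299.3]
eef_rot: [[0.003, -0.99, -0.14], [-0.003, -0.14, 0.99], [-1.0, -0.003, -0.003]]
contact_force: [0.7, -6.0, 3.2]
gripper_width: 0.116
```

Emit:
jog_arm(
  plan=[1,0,0,0,0,0,0,1,0,0,0,0,0,0,1,0,0,0,0,0,0,1,0,0,0,0,0,0],
)

```text
time_s: 15.65
eef_pos: [542.0, -156.4, 298.0]
eef_rot: [[0.003, -0.99, -0.138], [-0.003, -0.138, 0.99], [-1.0, -0.003, -0.004]]
contact_force: [2.7, -5.0, 3.9]
gripper_width: 0.117
```

```bash
python3 - <<'E'
from bench import robot
import cv2
s=robot.sense();print(s["joints"].round(1),s["wrist_torque"],s["gripper_width"])
c=robot.camera("scene");cv2.imwrite("pics/sc4.png",cv2.resize(c["image"][130:270,210:400],None,fx=4,fy=4,interpolation=cv2.INTER_CUBIC))
E
```

```text
[ -3.9  18.8  19.6  98.3  -6.8  63.9 115.6] [-1.3616903  -0.62409197  0.01168697] 0.11671348892628243
```

View pics/sc4.png

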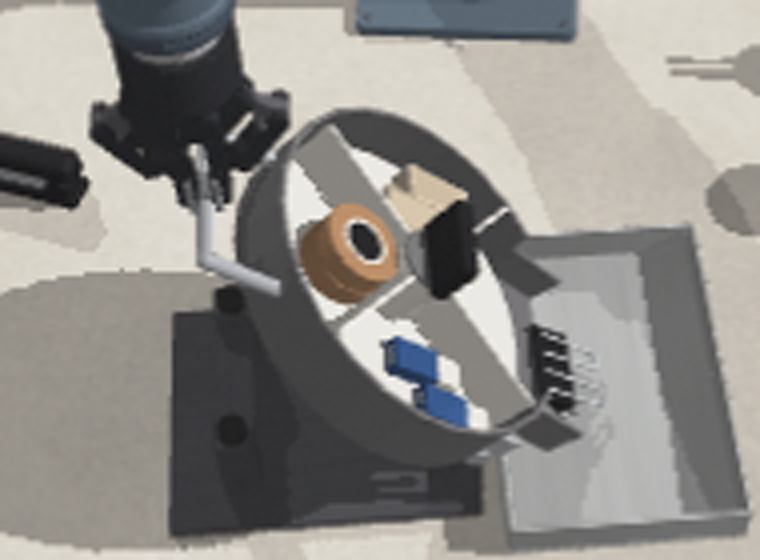

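Tipped about 0.75 rad. The clips appear at (555,370), sliding off the spout or already at the tray. The tapes, erasers and staples are still held. Tip slightly more, wait, and compare.

Emit:
jog_arm(
  plan=[1,-0.03,0.225,0.175,0,0,0,1,-0.02,0.15,0.1,0,0,0,1,0,0,0,0,0,0,1,0,0,0,0,0,0,1,0,0,0,0,0,0,1,0,0,0,0,0,0,1,0,0,0,0,0,0],
)

```text
time_s: 16.4
eef_pos: [539.5, -138.3, 312.1]
eef_rot: [[0.004, -0.991, -0.137], [-0.004, -0.137, 0.991], [-1.0, -0.003, -0.004]]
contact_force: [2.6, -6.6, 5.7]
gripper_width: 0.11
```

```bash
python3 - <<'E'
from bench import robot
import cv2
s=robot.sense();print(s["eef_pos"],s["contact_force"])
c=robot.camera("scene");A=cv2.resize(c["image"][160:270,270:400],None,fx=5,fy=5,interpolation=cv2.INTER_CUBIC);cv2.imwrite("pics/sc5.png",A)
E
```

```text
[ 539.52690495 -138.33072194  312.1188269 ] [ 2.61273728 -6.64138197  5.73389542]
```

View pics/sc5.png

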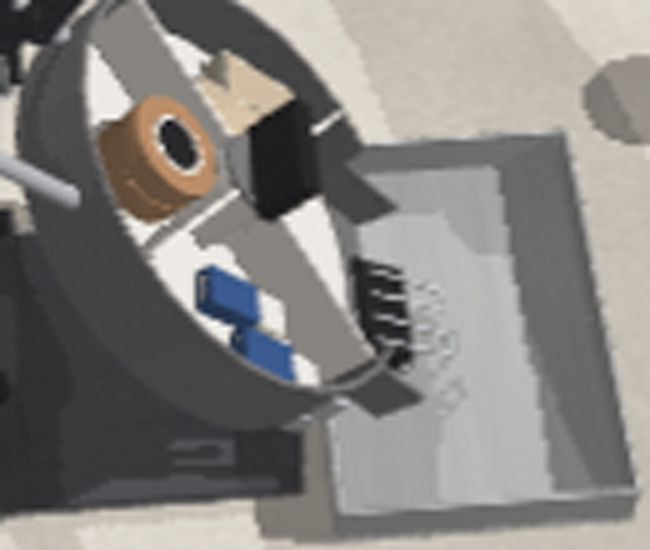

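```bash
python3 - <<'E'
import numpy as np
from h import *
b=np.load("scene0.npz")
f=np.array([-.139,.99]);x=np.array([.99,.139]);o=np.array([529.5,-80])
for z in(20,40,60,80):
    for q in ray(b,[[346.6,223],[356,228]],z): print(z,q.round(0),"y'",((q[:2]-o)@f).round(0),"x'",((q[:2]-o)@x).round(0))
E
```

```text
20 [498.  86.  20.] y' 169.0 x' -8.0
20 [516. 118.  20.] y' 198.0 x' 14.0
40 [510.  86.  40.] y' 167.0 x' 4.0
40 [527. 116.  40.] y' 195.0 x' 25.0
60 [522.  85.  60.] y' 164.0 x' 15.0
60 [539. 115.  60.] y' 192.0 x' 36.0
80 [534.  84.  80.] y' 162.0 x' 27.0
80 [551. 114.  80.] y' 189.0 x' 48.0
```

The clips rest at about (383,315) in this crop. By ray casting that is y'≈167 at z≈30, so the bodies are at or in the tray by the spout lip. I'll lower the pan slowly and check that they stay.

Emit:
jog_arm(
  plan=[1,0.02,-0.15,-0.1,0,0,0,1,0.03,-0.225,-0.175,0,0,0,1,0.03,-0.22,-0.185,0,0,0,1,0.03,-0.21,-0.195,0,0,0,1,0.03,-0.2,-0.205,0,0,0,1,0.025,-0.19,-0.215,0,0,0,1,0.025,-0.18,-0.22,0,0,0,1,0,0,0,0,0,0],
)

```text
time_s: 17.25
eef_pos: [548.7, -205.9, 244.4]
eef_rot: [[0.001, -0.99, -0.138], [-0.001, -0.138, 0.99], [-1.0, -0.001, -0.001]]
contact_force: [4.0, -5.8, 1.6]
gripper_width: 0.116
```

```bash
python3 - <<'E'
from bench import robot
import cv2
s=robot.sense();print(s["eef_pos"],s["contact_force"],s["gripper_width"])
c=robot.camera("scene");A=cv2.resize(c["image"][160:270,270:400],None,fx=5,fy=5,interpolation=cv2.INTER_CUBIC);cv2.imwrite("pics/sc6.png",A)
E
```

```text
[ 548.68988126 -205.88843703  244.35126745] [ 3.96347956 -5.77886186  1.59442471] 0.11638826388028072
```

View pics/sc6.png

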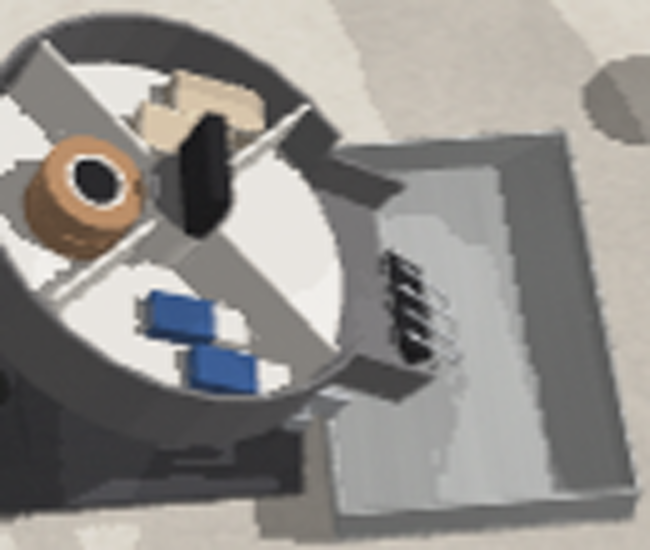

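The clips at (408,310) lean on the spout lip with their arms in the tray. Raising the lip by lowering the pan should drop them, so I'll continue slowly.

Emit:
jog_arm(
  plan=[1,0.025,-0.165,-0.23,0,0,0,1,0.02,-0.155,-0.24,0,0,0,1,0.02,-0.14,-0.25,0,0,0,1,0.02,-0.13,-0.26,0,0,0,1,0.02,-0.12,-0.26,0,0,0,1,0.01,-0.1,-0.27,0,0,0,1,0,0,0,0,0,0,1,0,0,0,0,0,0],
)

```text
time_s: 18.1
eef_pos: [553.8, -244.8, 168.3]
eef_rot: [[-0.001, -0.99, -0.14], [-0.0, -0.14, 0.99], [-1.0, 0.001, 0.0]]
contact_force: [4.2, -3.7, -2.4]
gripper_width: 0.115
```

```bash
python3 - <<'E'
from bench import robot
import cv2,numpy as np
from h import *
s=robot.sense();print(s["eef_pos"],s["contact_force"],s["gripper_width"])
for n in("scene","top"):
    c=robot.camera(n);im=c["image"];A=im[160:270,270:400] if n=="scene" else im[150:265,230:330]
    cv2.imwrite(f"pics/{n}7.png",cv2.resize(A,None,fx=5,fy=5,interpolation=cv2.INTER_CUBIC))
    o=(270,160) if n=="scene" else (230,150)
    m=(A.max(2)<50).astype(np.uint8);k,l,st,ce=cv2.connectedComponentsWithStats(m)
    for i in range(1,k):
        if st[i,4]>8:print(n,st[i],(ce[i]+o).round(1))
E
python3 - <<'E'
import cv2,numpy as np
a=cv2.imread("pics/scene7.png");b=cv2.imread("pics/top7.png")
a=cv2.resize(a,(460,390));b=cv2.resize(b,(339,390));cv2.imwrite("pics/both7.png",np.hstack([a,b]))
E
```

```text
[ 553.81834023 -244.81807915  168.32663866] [ 4.17119379 -3.68083031 -2.36483872] 0.11500065586596973
scene [ 26  28   7  24 134] [298.6 200.1]
scene [ 5 40  9  8 51] [278.8 203.7]
scene [  0  86  28  16 150] [278.1 254. ]
scene [41 93  7  2  9] [314.  253.2]
```

Emit:
jog_arm(
  plan=[1,0.01,-0.09,-0.27,0,0,0,1,0.01,-0.08,-0.28,0,0,0,1,0.01,-0.06,-0.28,0,0,0,1,0,-0.04,-0.2,0,0,0,1,0,0,-0.05,0,0,0,1,0,0,0,0,0,0],
)

```text
time_s: 18.8
eef_pos: [555.3, -258.0, 115.5]
eef_rot: [[-0.001, -0.99, -0.14], [0.001, -0.14, 0.99], [-1.0, 0.001, 0.001]]
contact_force: [-0.5, -0.9, 3.3]
gripper_width: 0.116
```

```bash
python3 - <<'E'
from bench import robot
import cv2,numpy as np
s=robot.sense();print(s["eef_pos"],s["contact_force"],s["wrist_torque"])
L=[]
for n in("scene","top"):
    c=robot.camera(n);im=c["image"];np.savez(n+"8.npz",**c);A=im[160:280,270:400] if n=="scene" else im[145:265,230:360]
    L.append(cv2.resize(A,(400,369),interpolation=cv2.INTER_CUBIC))
cv2.imwrite("pics/both8.png",np.hstack(L))
E
```

```text
[ 555.33440093 -258.04433965  115.45012491] [-0.48837309 -0.948192    3.30159155] [-0.39402029 -0.04443025 -0.11412469]
```

View pics/both8.png

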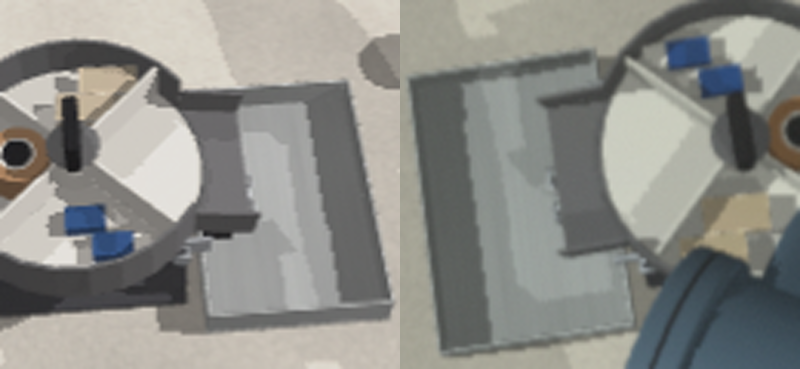

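Emit:
jog_arm(
  plan=[0.6,0,0,0,0,0,0,0.55,0,0,0,0,0,0,0.55,0,0,0,0,0,0,0.55,0,0,0.2,0,0,0,0.55,0,0,0.5,0,0,0,0.55,0,-0.2,0.7,0,0,0,0.55,0,-0.5,0.7,0,0,0,0.55,0,-0.5,0.7,0,0,0],
)

```text
time_s: 19.7
eef_pos: [555.5, -318.1, 258.1]
eef_rot: [[0.001, -0.99, -0.141], [0.0, -0.141, 0.99], [-1.0, -0.001, 0.0]]
contact_force: [0.2, -0.1, -1.1]
gripper_width: 0.455
```

Emit:
jog_arm(
  plan=[0.55,0,0,0,0,0,0,0.55,0,0,0,0,0,0,0.55,0,0,0,0,0,0,0.55,0,0,0,0,0,0],
)

```text
time_s: 20.1
eef_pos: [555.1, -316.4, 254.5]
eef_rot: [[-0.002, -0.99, -0.141], [0.002, -0.141, 0.99], [-1.0, 0.002, 0.002]]
contact_force: [1.3, 0.3, -0.2]
gripper_width: 0.448
```

```bash
python3 - <<'E'
from bench import robot
import cv2,numpy as np
from h import *
s=robot.sense();print(s["eef_pos"],s["contact_force"])
f=np.array([-.139,.99]);x=np.array([.99,.139]);o=np.array([529.5,-80])
b=robot.camera("scene");a=robot.camera("top")
for z in(4,20,35):
    q=ray(b,[[340.9,236.4]],z)[0];print(z,"y'",((q[:2]-o)@f).round(),"x'",((q[:2]-o)@x).round())
old=np.load("scene0.npz")
# bystanders: diff versus start
for n,c in(("scene",b),("top",a)):
    d=cv2.absdiff(c["image"],np.load(n+"0.npz")["image"]).max(2)
    for nm,X in(("stapler",None),):pass
    _,_,st,ce=cv2.connectedComponentsWithStats(cv2.morphologyEx((d>40).astype(np.uint8),cv2.MORPH_OPEN,np.ones((3,3))))
    print(n,[(r[:4].tolist(),int(r[4])) for r in st[1:] if r[4]>40])
# handle height: triangulate bar front corners
hs=ray(b,[[225+40/4-.4,160+288/4-.4]],129);print("handle",hs)
h=np.hstack([cv2.resize(b["image"][200:260,305:385],(400,300),interpolation=cv2.INTER_CUBIC),cv2.resize(a["image"][145:265,230:420],(400,300),interpolation=cv2.INTER_CUBIC)])
cv2.imwrite("pics/final.png",h)
E
```

```text
[ 555.14795506 -316.44202614  254.48145613] [ 1.34515972  0.32389327 -0.22731832]
4 y' 146.0 x' 32.0
20 y' 145.0 x' 40.0
35 y' 143.0 x' 49.0
scene [([177, 0, 86, 57], 1987), ([499, 0, 66, 20], 843), ([326, 9, 46, 39], 802), ([361, 8, 18, 3], 54), ([535, 15, 39, 31], 821), ([296, 18, 25, 27], 376), ([523, 45, 33, 29], 563), ([144, 58, 279, 136], 7864), ([190, 65, 9, 9], 45), ([495, 82, 9, 27], 124), ([205, 177, 16, 16], 138), ([290, 181, 24, 19], 249), ([0, 187, 55, 102], 2107), ([302, 199, 30, 24], 513), ([266, 202, 20, 25], 239), ([277, 225, 37, 22], 540), ([102, 228, 38, 10], 292)]
top [([298, 81, 243, 319], 21301), ([496, 91, 24, 16], 102), ([522, 103, 8, 11], 56), ([317, 151, 38, 26], 613), ([450, 162, 12, 8], 52), ([447, 169, 12, 7], 53), ([356, 176, 16, 26], 227), ([451, 179, 11, 7], 42), ([513, 178, 43, 12], 346), ([298, 181, 35, 27], 726), ([350, 180, 7, 18], 73), ([440, 181, 13, 9], 69), ([324, 208, 30, 25], 422), ([356, 221, 6, 8], 43), ([191, 302, 121, 29], 2340), ([556, 311, 16, 8], 87), ([56, 338, 15, 17], 185), ([0, 340, 8, 27], 174), ([304, 357, 51, 43], 1499), ([567, 356, 11, 8], 64), ([0, 383, 42, 17], 473), ([505, 384, 12, 12], 93), ([246, 398, 26, 2], 52)]
handle [[ 610.44936345 -249.70928107  129.        ]]
```

```bash
python3 - <<'E'
from bench import robot
import cv2,numpy as np
from h import *
f=np.array([-.139,.99]);x=np.array([.99,.139]);o=np.array([529.5,-80])
for n,(r0,r1,c0,c1) in(("scene",(205,260,320,385)),("top",(160,265,232,290))):
    c=robot.camera(n);d=cv2.absdiff(c["image"],np.load(n+"0.npz")["image"]).max(2)
    _,_,st,ce=cv2.connectedComponentsWithStats((d[r0:r1,c0:c1]>15).astype(np.uint8))
    for s,e in zip(st[1:],ce[1:]):
        if s[4]>2:
            e=e+[c0,r0];b=[s[0]+c0,s[1]+r0,s[2],s[3]]
            q=ray(c,[e],15)[0];print(n,b,s[4],"y'",((q[:2]-o)@f).round(),"x'",((q[:2]-o)@x).round(),c["image"][int(e[1]),int(e[0])])
E
```

```text
scene [np.int32(320), np.int32(205), np.int32(15), np.int32(27)] 323 y' 104.0 x' -40.0 [218 223 226]
scene [np.int32(361), np.int32(206), np.int32(2), np.int32(2)] 3 y' 229.0 x' -72.0 [180 181 180]
scene [np.int32(364), np.int32(210), np.int32(21), np.int32(50)] 658 y' 261.0 x' 39.0 [134 135 134]
scene [np.int32(350), np.int32(217), np.int32(2), np.int32(4)] 7 y' 185.0 x' -28.0 [141 140 140]
scene [np.int32(350), np.int32(222), np.int32(2), np.int32(2)] 4 y' 183.0 x' -12.0 [158 155 155]
scene [np.int32(351), np.int32(225), np.int32(2), np.int32(4)] 7 y' 184.0 x' 4.0 [126 125 125]
scene [np.int32(335), np.int32(235), np.int32(11), np.int32(3)] 29 y' 144.0 x' 36.0 [56 55 56]
top [np.int32(277), np.int32(201), np.int32(4), np.int32(6)] 15 y' 186.0 x' 18.0 [148 148 142]
top [np.int32(281), np.int32(214), np.int32(2), np.int32(4)] 6 y' 182.0 x' -21.0 [118 118 113]
top [np.int32(234), np.int32(225), np.int32(2), np.int32(3)] 4 y' 327.0 x' -29.0 [154 169 169]
top [np.int32(266), np.int32(235), np.int32(7), np.int32(7)] 15 y' 228.0 x' -82.0 [161 165 157]
top [np.int32(278), np.int32(235), np
[... 507 characters left out ...]
21.0 x' -131.0 [153 166 168]
top [np.int32(232), np.int32(260), np.int32(3), np.int32(3)] 4 y' 346.0 x' -133.0 [150 164 165]
top [np.int32(265), np.int32(260), np.int32(2), np.int32(5)] 6 y' 250.0 x' -152.0 [153 168 169]
top [np.int32(274), np.int32(260), np.int32(1), np.int32(4)] 4 y' 223.0 x' -154.0 [156 170 172]
top [np.int32(283), np.int32(261), np.int32(2), np.int32(2)] 3 y' 196.0 x' -158.0 [154 167 169]
top [np.int32(244), np.int32(262), np.int32(2), np.int32(3)] 3 y' 311.0 x' -145.0 [153 167 168]
top [np.int32(252), np.int32(263), np.int32(2), np.int32(2)] 3 y' 287.0 x' -150.0 [156 172 173]
top [np.int32(256), np.int32(263), np.int32(4), np.int32(2)] 4 y' 273.0 x' -152.0 [154 168 170]
```

```bash
python3 -c "
from bench import robot
print(robot.sense()['contact_force']);print(robot.hand_in())"
```

```text
[ 0.02673338 -0.5196831   0.59867057]
the job is handed in; nothing more can be done
None
```

I turned the carousel half a turn by its knob, which brought the two binder clips to the spout, then tipped the pan to about 0.8 rad by the rear handle. Both clips ended up in the tray. I lowered the pan slowly, let go and handed the job in at about 20 s; no verdict was reported.

**Clips:** They hung briefly on the spout lip and dropped off as the pan came down. They now lie partly hidden under the spout. In both cameras the wire arms of two clips show at about 185 mm in front of the axis. One clip body shows at about 145 mm. The tray starts at about 122 mm, so both clips appear to be inside it. Their height is inferred, as I could not see them fully.

**Pan:** The handle returned to its starting height (115.5 mm at the tool, 114.8 mm when first gripped), so the pan should be level.

**Other supplies:** The last picture, taken just before I let go of the handle, showed the tapes, erasers and staple boxes still in the carousel. The spout compartment was empty.

**Bystanders:** I never went near the stapler, mug or calculator. The change check against the first pictures showed nothing at the mug. It did show small differences around the stapler and calculator, which I took to be arm shadow but did not check further.

**Failed checks:** The viewer refused my final picture because I had reached the 12-picture limit, so the final check was numerical only. A rough check of the handle position after release used a stale pixel and told me nothing.

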